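# Clamp a sample on the ATR crystal until the press clicks

### The job

Get the blue plug ready to measure on the infrared bench: set it gently, flat and centred on the crystal and let go of it, then swing the press arm over it until the arm meets its stop, without knocking or forcing the arm. Then turn the press knob clockwise until its slip clutch clicks against the clamped plug, and stop there: one click is enough, never more than two. Leave the other plugs and the bottle alone, and finish with the plug clamped and the robot clear.

Things in the scene. Friction and masses are not known exactly. Their poses are not given: they have to be found in the camera images.
- plug_blue: blue moulded polymer plug, a plain upright cylinder 24 mm across and 12 mm tall, about 12 g. Origin at the centre of its underside, z up. It starts in one of the three wells of the tray, standing 8 mm proud of the tray's top.
- plug_white: white plug of the same size, in another well; leave it.
- plug_orange: orange plug of the same size, in another well; leave it.
- bottle: loose amber reagent bottle with a blue cap, 56 mm across, 105 mm tall; leave it. Origin at the centre of its underside.
- tray: fixed grey sample tray, 180 mm (its x) by 64 mm (its y) by 14 mm tall. Three round wells 4 mm deep (floor 10 mm above the bench) in a row along its x axis, 58 mm apart, the middle one at its centre. Origin at the centre of its underside.
- case: fixed white case of the compact infrared bench, 185 mm wide (its y), from 70 mm in front (-x) to 240 mm behind the crystal (+x). Flat deck, its highest part 70 mm above the bench; from 165 mm behind the crystal a rear hump 104 mm high. Origin on the bench straight below the crystal; z up.
- press: the press on the case: steel post, swing arm, spindle and knob. Same origin and axes as the case. The post stands 110 mm behind (+x) the crystal.
- crystal (a point): centre of the crystal, a 7 mm dark dot in the middle of a flat round steel plate 52 mm across, top face 70 mm above the bench. Axes as the case.
- post_top (a point): on the post's vertical axis, on top of the arm's hinge, 122 mm above the bench. The arm swings about this axis. Turns with the arm: the arm runs from here along this frame's -x.
- knob_grip (a point): on the knob's vertical axis, 148 mm above the bench, 110 mm from the post axis; over the crystal when the arm is at its stop. Round ribbed black knob, 36 mm across, from 128 to 158 mm above the bench, grip it across from above at any yaw. Below it the aluminium arm, 24 mm wide (38 mm round boss under the knob), underside at 100, top at 120 mm.
- press_arm (a joint): swing of the press arm, rad. 0: at its stop, knob over the crystal, arm along the case's -x from the post; grows anticlockwise seen from above, swung out over the case's -y side (0.9 to 1.35 at the start). Push it in by its outer side; the hinge is stiff (0.18 N m, about 3 N halfway along) and stays where left; the stop is hard.
- knob (a joint): slip of the knob on its clutch, rad, clockwise from above: under 0.2 until it clicks, then 0.52 more per click (12 a turn). Clockwise lowers the spindle 1.5 mm per rad; its foot starts an unknown 1 to 4.2 mm over the set plug. Free, the screw takes up to 0.18 N m; on the plug, over about 1 rad, torque climbs to 0.27 at the crest, then snaps to zero or below at each click. It stays when let go.

How it is judged (in metres and radians):
On the way, in this order (a step that is already met when the one before it is completed fails the run):
1. the blue plug stands flat on the crystal, let go (horizontal distance between plug_blue and crystal below 0.006 m and z of plug_blue in the frame of crystal below 0.002 m and angle between plug_blue's own z axis and vertical below 0.05 rad and contact force between the fingers and plug_blue below 0.05 N), for 0.2 s.
2. the press arm is at its stop (value of joint press_arm below 0.03 rad), for 0.2 s.
3. the knob has clicked with the press on the plug (value of joint knob above 0.4 rad and contact force between press and plug_blue above 30 N), for 0.2 s.
At the end, for the whole second after the job is handed in: The blue plug stands flat on the crystal within 6 mm of its centre, the press arm is at its stop (within 0.03 rad), the knob has clicked once or twice (slip 0.4 to 1.35 rad), the press holds the plug with over 30 N, and the fingers are off the press (all of step 3 and horizontal distance between plug_blue and crystal below 0.006 m and z of plug_blue in the frame of crystal below 0.002 m and angle between plug_blue's own z axis and vertical below 0.05 rad and value of joint press_arm below 0.03 rad and value of joint knob below 1.35 rad and contact force between the fingers and press below 0.05 N); the robot touches nothing.
It fails at once if the clutch is run on past two clicks (value of joint knob above 1.35 rad).
It fails at once if another plug or the bottle is moved (distance of any of plug_white, plug_orange, bottle from where it was at the start of the episode above 0.01 m).
It fails at once if the press arm is knocked or forced: pushed by the fingers (not counting a grip round the knob) with over 40 N (contact force between the fingers and press above 40 N and horizontal distance between the grasp point and knob_grip above 0.025 m).
It fails at once if the crystal or the case is pressed hard: the plug on the crystal with over 60 N while the press is still swung away, or the fingers on the case with over 25 N ((contact force between plug_blue and case above 60 N and value of joint press_arm above 0.3 rad) or contact force between the fingers and case above 25 N).
It fails at once if the blue plug is dropped or flicked (linear speed of plug_blue above 0.3 m/s and contact force between the fingers and plug_blue below 0.05 N).
It also fails if it takes over 72 s, if anything falls off the work surface, if the arm or the gripper's body presses on something with over 40 N, if the wrist force passes 120 N, or if a joint passes its speed limit or range.

### The arm

A 6-joint arm with a two-finger parallel gripper is mounted at the origin on the work surface. World frame = base frame: x ahead of the robot, y to its left, z up, the work surface at z = 0. Lengths are in mm, angles in degrees, forces in N, time in s.
With the tool pointing down it reaches from about 300 to 850 mm from the base axis. Payload 4.2 kg.
Tool frame: the origin (TCP) lies on the centre line of the jaws, within the pads' length; the fingertips stand 11 mm ahead of it and the grasp point (between the pads) lies 8 mm behind it; z points along the fingers, y is the line along which they close (so a half turn about z gives the same grasp; the last joint's range is limited). The gripper opens to 91 mm and grips with 3 to 60 N. Pads are 32 mm wide; open, the fingers measure 118 mm over their backs; the gripper's body (76 mm by 178 mm) begins 60 mm behind the grasp point.
Start: joints at [62.452, 18.312, 89.639, -0, 72.044, -1.146], TCP at [255.687, 515.04, 224.976] pointing down, gripper open.
Joint ranges: [-177.97, 177.97], [-48.28, 115.42], [12.27, 149.76], [-77.06, 257.06], [2.81, 150.46], [-146.56, 146.56]. Speed limits (degrees/s): [147.25, 147.25, 180, 180, 180, 180].

### API

Orientations are given as [roll, pitch, yaw] about the fixed x, y, z axes, in that order (R = Rz(yaw) Ry(pitch) Rx(roll)).
In Python, from workcell import env, grab_frame, camera_model, models gives the robot as it stands.
- The arm moves only by the shell command python3 -m crank 'ROWS' [FORCE]. ROWS is text: rows parted by semicolons, each of 7 numbers parted by spaces: the closure, from -1 (fully open) to 1 (shut), so that 0 is half open, then the shift along the tool's x, y, z in mm, then the turn, a rotation vector about the tool's x, y, z in degrees. A call has 1 to 10 rows; each row shifts and turns the commanded pose from where the row before left it, along the tool's axes as they then stand; what a row does not reach is not made up. A row lasts 1/8 s, in which the tool goes at most 62.5 mm and 10.7 degrees, less where a joint would pass 70% of its speed; a pose out of reach is approached as far as the arm can. A call is refused whole if a number of a shift passes 62.5 or a number of a turn 10.7, either way. A call with a gripper value outside its range is refused whole. The fingers move at their own pace and stop on an object; FORCE is the grip in N (left out, the last holds). Time passes only in rows, so rows that do not move let the fingers close. It gives the time, the measured TCP pose, the force, the opening and the grip force at its end, in the units of the state.
- env.state(): the state, without advancing time (a new reading comes with each control period).
- grab_frame(name): name is "scene" or "top" or "wrist"; returns the picture (420x560x3 uint8, blue, green, red); there is no depth.
- camera_model(name): a dict with "K" (3x3 intrinsics, pixels), "R" (3x3) and "t" (3): a world point X has camera coordinates R X + t; the wrist camera has in their place "mount" (4x4, takes a point from camera to tool coordinates, whose origin is the TCP and whose axes are the flange's). Camera axes: x right, y down, z forward; pixel columns grow to the right and rows downward; lengths in mm; the calibration is good to about 2 mm. A picture is of the moment at which its call begins: read the wrist's pose just before it. camera_model takes no time and is no camera call.
- env.job_done(): hands the job in; it is judged then, once.
Trained networks look in the newest picture that a camera, given by its name, has taken for a name from the list of things; names that differ only in an ending like _2 or _b are one class to them, and where a whole thing is asked for, a point or a joint stands for the part that bears it (a point fixed in the world has none). Each returns a list of dicts, best first, with "p" (0 to 1); they miss things now and then, are a little off and sometimes report something else, mostly with a low value. They report only what shows in the picture. A call takes as long as a camera call.
- models.search_frame(name, camera): "point" ([x, y, z] in mm, in world coordinates, good to about 4 mm: the middle of the surface that is visible of it).
The state is a dict: "time_s": time; "qpos": joint angles; "qvel": joint speeds; "effort": joint torques, N m; "ee_pos": TCP position; "ee_rot": TCP orientation; "force": force on the tool from outside, world axes, zero at the start; "torque": the same for the moment, N m; "gripper_width": finger opening in mm; "gripper_force": force on a finger pad.
Only numpy, scipy, OpenCV 4.12 (cv2) and the standard library are available. Lean on these libraries where they do the work, as an engineer would, in place of code of your own. Each camera call takes 0.05 s, during which the arm holds its last target. There are 200 camera calls.

## Working session

There is one attempt and no reset: what is moved stays moved. The work goes in short steps, Python scripts to look and compute and a shell command to move; the robot and the scene stay as the last step left them, time stands still between calls to the robot, and variables do not carry over. Pictures are saved under pics/ and viewed, at most 10 in all, crops included, and the job is handed in when it is done.

```bash
mkdir -p pics; ls; python3 - <<'E'
from workcell import env, grab_frame, camera_model, models
import cv2,numpy as np
s=env.state(); print({k:np.round(v,2) for k,v in s.items()})
a=grab_frame("scene");b=grab_frame("top")
cv2.imwrite("pics/s.png",a);cv2.imwrite("pics/t.png",b)
for c in("top","scene"):
  for n in["plug_blue","plug_white","plug_orange","bottle","tray","case","press","knob_grip"]:
    print(c,n,[(np.round(d["point"]),round(d["p"],2)) for d in models.search_frame(n,c)[:2]])
for c in("top","scene"):
  m=camera_model(c);R=np.array(m["R"]);print(np.round(m["K"]),np.round(-R.T@np.array(m["t"])),R.round(3))
E
```

```text
pics
{'time_s': np.float64(0.0), 'qpos': array([62.45, 18.35, 89.71, -0.  , 72.04, -1.15]), 'qvel': array([-0.02,  0.07,  0.08,  0.01, -0.08,  0.04]), 'effort': array([ -0.  , -41.24, -23.2 ,   0.07,   0.05,  -0.  ]), 'ee_pos': array([255.46, 514.59, 224.11]), 'ee_rot': array([-179.9,   -0. ,  153.6]), 'force': array([ 0.32,  0.88, -0.46]), 'torque': array([-0.01,  0.06,  0.02]), 'gripper_force': np.float64(0.0), 'gripper_width': np.float64(91.12)}
top plug_blue []
top plug_white []
top plug_orange []
top bottle [(array([ 436., -339.,   74.]), 0.91)]
top tray [(array([531., 226.,  13.]), 0.87), (array([ 631., -153.,  122.]), 0.44)]
top case [(array([617., -91.,  65.]), 0.73)]
top press [(array([ 634., -148.,  119.]), 0.71)]
top knob_grip [(array([ 632., -154.,  125.]), 0.8)]
scene plug_blue [(array([538., 237.,  20.]), 0.59)]
scene plug_white [(array([594., 242.,  23.]), 0.45)]
scene plug_orange [(array([482., 225.,  19.]), 0.57)]
scene bottle [(array([ 447., -328.,   55.]), 0.69)]
scene tray [(array([ 640., -122.,  119.]), 0.25)]
scene case [(array([667., -38.,  65.]), 0.64)]
scene press [(array([ 643., -121.,  120.]), 0.79)]
scene knob_grip [(array([ 637., -161.,  117.]), 0.87)]
[[505.   0. 279.]
 [  0. 505. 210.]
 [  0.   0.   1.]] [ 302.  -56. 1381.] [[-0.006 -1.    -0.014]
 [-0.987  0.008 -0.16 ]
 [ 0.16   0.013 -0.987]]
[[455.   0. 271.]
 [  0. 455. 209.]
 [  0.   0.   1.]] [999. 672. 770.] [[-0.824  0.567 -0.013]
 [ 0.362  0.507 -0.782]
 [-0.436 -0.649 -0.623]]
```

View pics/t.png

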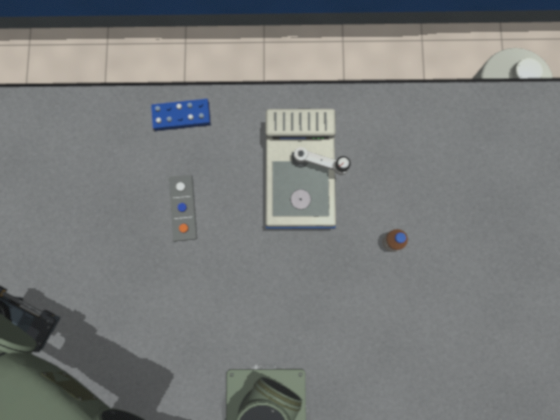

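View pics/s.png

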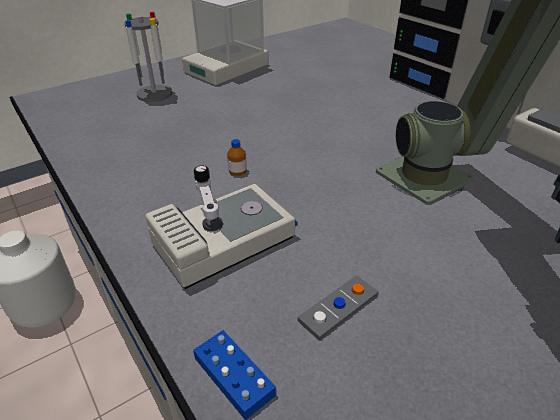

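The top view shows the blue plug at (182,208) in the middle well, the crystal plate at (301,199), the post at (300,155) and the knob at (344,163). In the scene view the blue plug is at (340,302) and the crystal at (252,208). The networks' blue plug, knob and bottle fit these.

```bash
cat > h.py <<'E'
from workcell import env, grab_frame, camera_model, models
import cv2,numpy as np
from scipy.spatial.transform import Rotation as Ro
def cam(c,s=None):
    m=camera_model(c);K=np.array(m["K"])
    if c!="wrist": return K,np.array(m["R"]),np.array(m["t"])
    s=s or env.state();M=np.array(m["mount"])
    T=np.eye(4);T[:3,:3]=Ro.from_euler("xyz",s["ee_rot"],degrees=True).as_matrix();T[:3,3]=s["ee_pos"]
    W=np.linalg.inv(T@M);return K,W[:3,:3],W[:3,3]
def back(cm,px,z):
    K,R,t=cm;d=R.T@np.linalg.inv(K)@np.array([*px,1.]);o=-R.T@t
    return o+d*(z-o[2])/d[2]
def blob(mask):
    n,l,st,ce=cv2.connectedComponentsWithStats(mask.astype(np.uint8))
    return [(int(st[i,4]),ce[i].round(1)) for i in np.argsort(-st[1:,4])[:4]+1]
E
python3 - <<'E'
from h import *
T=cam("top");S=cam("scene")
for n,px,z in[("blue",(182,208),22),("white",(180.5,186.5),22),("orange",(183.5,228),22),("crystal",(301,199.5),70),("post",(299.5,155),122),("knob",(344,163),158),("caseFL",(266,225),68),("caseFR",(335,225),68)]: print("top",n,back(T,px,z).round(1))
for n,px,z in[("blue",(340,302),22),("white",(320,316),22),("orange",(358,288.5),22),("crystal",(252,208),70),("knob",(202,170),158)]: print("scene",n,back(S,px,z).round(1))
m=camera_model("wrist");print(np.round(m["K"]),np.round(m["mount"],3))
E
```

```text
top blue [529.  227.3  22. ]
top white [589.  232.9  22. ]
top orange [473.8 221.8  22. ]
top crystal [541.1 -96.8  70. ]
top post [647.9 -92.8 122. ]
top knob [ 616.4 -202.1  158. ]
top caseFL [474.3  -4.3  68. ]
top caseFR [ 472.9 -185.    68. ]
scene blue [534.9 233.2  22. ]
scene white [592.2 237.3  22. ]
scene orange [478.5 227.4  22. ]
scene crystal [545.  -89.6  70. ]
scene knob [ 620.9 -190.1  158. ]
[[314.   0. 283.]
 [  0. 314. 209.]
 [  0.   0.   1.]] [[ 0.00000e+00 -9.71000e-01 -2.38000e-01  6.77150e+01]
 [ 1.00000e+00  0.00000e+00 -0.00000e+00 -1.67000e-01]
 [ 1.00000e-03 -2.38000e-01  9.71000e-01 -1.60115e+02]
 [ 0.00000e+00  0.00000e+00  0.00000e+00  1.00000e+00]]
```

```bash
python3 -m crank '-0.4 0 0 0 0 0 -10.6; -0.4 0 0 0 0 0 -10.6; -0.4 0 0 0 0 0 -10.6; -0.4 -41 -52 15 0 0 0; -0.4 -41 -52 15 0 0 0; -0.4 -41 -52 15 0 0 0; -0.4 -41 -52 15 0 0 0; -0.4 -41 -52 15 0 0 0; -0.4 -41 -52 15 0 0 0; -0.4 0 0 0 0 0 0' 10
python3 -m crank '-0.4 0 0 0 0 0 0'
cat >> h.py <<'E'
def look(f):
    s=env.state();im=grab_frame("wrist");cv2.imwrite("pics/"+f,im);return s,im,cam("wrist",s)
def col(im):
    h=cv2.cvtColor(im,cv2.COLOR_BGR2HSV);H,S,V=cv2.split(h)
    return dict(blue=(abs(H.astype(int)-118)<14)&(S>130)&(V>50),orange=(H<18)&(S>150)&(V>70))
E
python3 - <<'E'
from h import *
s,im,C=look("w1.png");print(s["ee_pos"].round(1),s["ee_rot"].round(2),s["gripper_width"])
for n,m in col(im).items(): print(n,[(a,c,back(C,c,22).round(1)) for a,c in blob(m)])
E
```

```text
time_s: 2.15
ee_pos: [510.1, 247.2, 140.9]
ee_rot: [-179.9, -0.1, -174.9]
force: [0.1, 0.1, -0.3]
gripper_width: 64.0
gripper_force: 0.0
time_s: 2.28
ee_pos: [508.0, 250.6, 142.1]
ee_rot: [180.0, -0.0, -174.6]
force: [-0.3, -0.4, 0.2]
gripper_width: 63.7
gripper_force: 0.0
[508.  250.6 142.1] [ 1.7997e+02 -3.0000e-02 -1.7465e+02] 63.73232453063271
blue [(535, array([258.5, 230.1]), array([531.3, 230.5,  22. ]))]
orange [(458, array([257.1, 171.1]), array([476.5, 225.1,  22. ])), (3, array([257., 156.]), array([463.3, 224. ,  22. ])), (1, array([261., 157.]), array([463.8, 227.6,  22. ])), (1, array([253., 157.]), array([464.5, 220.6,  22. ]))]
```

View pics/w1.png

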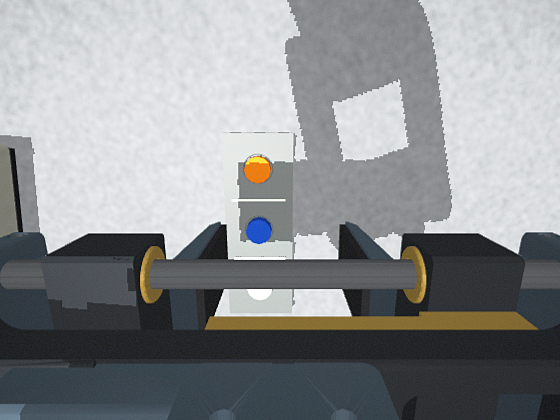

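The wrist picture shows the blue plug at (258,230), with orange above it and white half hidden below the bar. The tray runs along tool x, so the grasp yaw is right.

```bash
python3 -m crank '-0.4 -10.6 -11.1 25 0 0 0; -0.4 -10.7 -11.1 25 0 0 0; -0.4 0 0 22 0 0 0; -0.4 0 0 10 0 0 0; -0.4 0 0 0 0 0 0; -0.4 0 0 0 0 0 0'
python3 - <<'E'
from h import *
s,im,C=look("w2.png");print(s["ee_pos"].round(1),s["ee_rot"].round(2),s["force"].round(2))
for n,m in col(im).items(): print(n,[(a,c,back(C,c,22).round(1)) for a,c in blob(m)[:1]])
E
```

```text
time_s: 3.08
ee_pos: [531.8, 231.1, 61.2]
ee_rot: [180.0, 0.1, -174.5]
force: [-1.3, -0.4, 0.9]
gripper_width: 63.7
gripper_force: 0.0
[531.8 231.1  61.2] [ 1.7996e+02  1.1000e-01 -1.7455e+02] [-1.29 -0.37  0.94]
blue [(1038, array([280.6, 235.5]), array([531.5, 230. ,  22. ]))]
orange [(293, array([292.4, 148.1]), array([473.7, 232. ,  22. ]))]
```

View pics/w2.png

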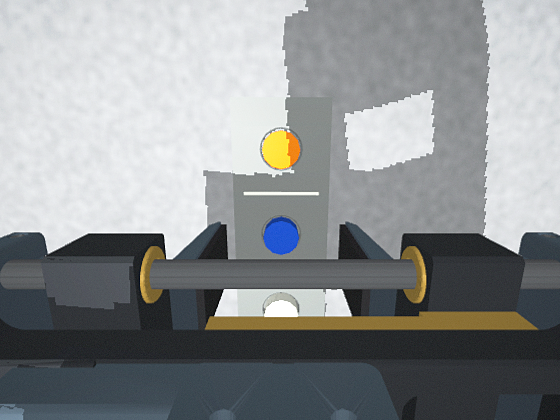

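The blue plug is at (281,235), centred between the fingers, and agrees with the earlier estimate.

```bash
python3 -m crank '-0.4 0 0 15 0 0 0; -0.4 0 0 12 0 0 0; -0.4 0 0 7.5 0 0 0; -0.4 0 0 0 0 0 0; 0.7 0 0 0 0 0 0; 0.7 0 0 0 0 0 0; 0.7 0 0 0 0 0 0; 0.7 0 0 0 0 0 0' 10
python3 -m crank '0.7 0 0 0 0 0 0; 0.7 0 0 0 0 0 0'
```

```text
time_s: 4.12
ee_pos: [530.7, 229.9, 24.8]
ee_rot: [-180.0, -0.1, -174.6]
force: [-1.6, 3.9, -2.2]
gripper_width: 62.7
gripper_force: 11.0
time_s: 4.38
ee_pos: [532.9, 231.2, 27.4]
ee_rot: [179.9, 0.2, -174.6]
force: [-0.5, -0.8, 0.1]
gripper_width: 34.1
gripper_force: 0.0
```

```bash
python3 -m crank '0.7 0 0 0 0 0 0; 0.7 0 0 0 0 0 0; 0.7 0 0 0 0 0 0; 0.7 0 0 0 0 0 0'
```

```text
time_s: 4.88
ee_pos: [532.4, 230.9, 26.9]
ee_rot: [179.9, 0.2, -174.6]
force: [-0.2, 0.8, 6.2]
gripper_width: 22.1
gripper_force: 10.0
```

```bash
python3 -m crank '0.7 0 0 -6 0 0 0; 0.7 0 0 -20 0 0 0; 0.7 0 0 -37 0 0 0; 0.7 0 0 -37 0 0 0; 0.7 0 0 -30 0 0 0'
python3 -m crank '0.7 2 -25 0 0 0 0; 0.7 2 -35 0 0 0 0; 0.7 2 -36 0 0 0 0; 0.7 2 -36 0 0 0 0; 0.7 2 -36 0 0 0 0; 0.7 2 -36 0 0 0 0; 0.7 2 -36 0 0 0 0; 0.7 2 -36 0 0 0 0; 0.7 2 -30 0 0 0 0; 0.7 2 -17 0 0 0 0'
python3 -m crank '0.7 0 0 0 0 0 0; 0.7 0 0 0 0 0 0'
python3 - <<'E'
from h import *
s,im,C=look("w3.png");print(s["ee_pos"].round(1),s["ee_rot"].round(2),s["force"].round(2),s["gripper_width"])
for n,m in col(im).items(): print(n,[(a,c) for a,c in blob(m)[:2]])
print([(d["point"],d["p"]) for d in models.search_frame("crystal","wrist")])
E
```

```text
time_s: 5.5
ee_pos: [531.4, 230.3, 157.2]
ee_rot: [180.0, 0.0, -174.6]
force: [-0.1, 0.0, -0.7]
gripper_width: 22.0
gripper_force: 10.0
time_s: 6.75
ee_pos: [541.6, -94.4, 155.5]
ee_rot: [180.0, -0.0, -174.7]
force: [0.5, -0.2, -0.4]
gripper_width: 21.9
gripper_force: 10.0
time_s: 7.0
ee_pos: [541.8, -92.3, 155.6]
ee_rot: [180.0, -0.0, -174.6]
force: [0.2, 0.4, -0.1]
gripper_width: 22.1
gripper_force: 10.0
[541.8 -92.3 155.6] [ 1.7996e+02 -1.0000e-02 -1.7458e+02] [ 0.22  0.35 -0.13] 22.12504827080884
blue [(1190, array([285.7, 127.9])), (923, array([282.8, 246.7]))]
orange [(385, array([40.4, 68.3])), (136, array([ 1.6, 57.4]))]
[([515.2, -97.4, 61.7], 0.9)]
```

View pics/w3.png

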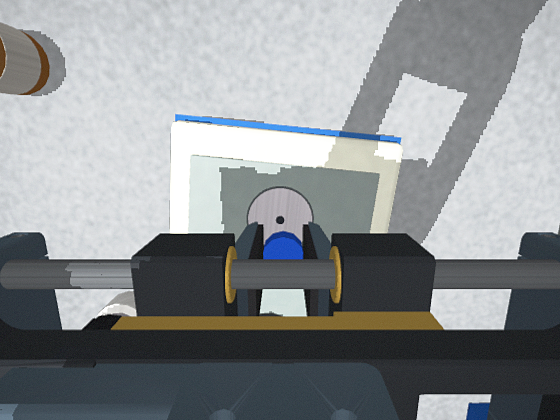

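The held plug shows between the fingers at (283,247). The crystal dot is at (280,220) inside the plate, and the press arm is away below the bar.

```bash
python3 - <<'E'
from h import *
im=cv2.imread("pics/w3.png");s=env.state();C=cam("wrist",s)
g=im.max(2); roi=np.zeros_like(g);roi[210:230,268:292]=1
print("dot",blob((g<70)&(roi>0)))
m=col(im)["blue"];m[:200]=0;ys,xs=np.nonzero(m);print("plug rows",ys.min(),ys.max(),xs.min(),xs.max(), "mid col at top", xs[ys<=ys.min()+2].mean())
K,R,t=C
def pr(X): p=K@(R@X+t);return (p[:2]/p[2]).round(1)
p=s["ee_pos"];Rt=Ro.from_euler("xyz",s["ee_rot"],degrees=True).as_matrix()
for dx in(-3,0,3): print(dx,"pred plug top edge",pr(p+Rt@np.array([dx+12,0,4.5])),pr(p+Rt@np.array([dx,0,4.5])))
for px in((280,219.5),(280,220.5)): 
  X=back(C,px,70);print(X.round(1),"tool shift",(Rt.T@(X-p)).round(1))
E
```

```text
dot [(44, array([279.8, 219.8]))]
plug rows 231 419 263 489 mid col at top 282.84615384615387
-3 pred plug top edge [282.1 241. ] [282.1 261.2]
0 pred plug top edge [282.1 235.9] [282.1 256.2]
3 pred plug top edge [282.1 230.7] [282.1 251.2]
[543.5 -93.8  70. ] tool shift [-1.5 -1.9 85.6]
[544.3 -93.7  70. ] tool shift [-2.3 -1.9 85.6]
```

```bash
python3 -m crank '0.7 -1.6 -1.1 20 0 0 0; 0.7 -1.6 -1.1 22 0 0 0; 0.7 0 0 15 0 0 0; 0.7 0 0 6 0 0 0; 0.7 0 0 0 0 0 0; 0.7 0 0 0 0 0 0'
python3 - <<'E'
from h import *
s,im,C=look("w4.png");print(s["ee_pos"].round(1),s["force"].round(2))
cv2.imwrite("pics/w4c.png",cv2.resize(im[180:320,200:370],None,fx=4,fy=4,interpolation=cv2.INTER_CUBIC))
K,R,t=C
def pr(X): p=K@(R@X+t);return (p[:2]/p[2]).round(1)
Rt=Ro.from_euler("xyz",s["ee_rot"],degrees=True).as_matrix()
c=s["ee_pos"]
for h,r in((4.5,12),(16.5,12)): print(h,[pr(c+Rt@np.array([r,y,h])) for y in(0,)],[pr(c+Rt@np.array([0,y,h])) for y in(-12,12)])
z=s["ee_pos"][2]-70
print("plate",pr(c+Rt@np.array([26,0,z])),pr(c+Rt@np.array([0,-26,z])),pr(c+Rt@np.array([0,26,z])))
E
```

```text
time_s: 7.85
ee_pos: [545.9, -95.1, 93.3]
ee_rot: [-180.0, 0.1, -174.6]
force: [0.7, -0.3, 0.7]
gripper_width: 22.1
gripper_force: 10.0
[545.9 -95.1  93.3] [ 0.75 -0.32  0.74]
4.5 [array([282.1, 235.9])] [array([260.7, 256.2]), array([303.6, 256.2])]
16.5 [array([282.2, 229.3])] [array([262.1, 248.5]), array([302.3, 248.5])]
plate [282.2 203.5] [240.1 244.5] [324.3 244.5]
```

View pics/w4c.png

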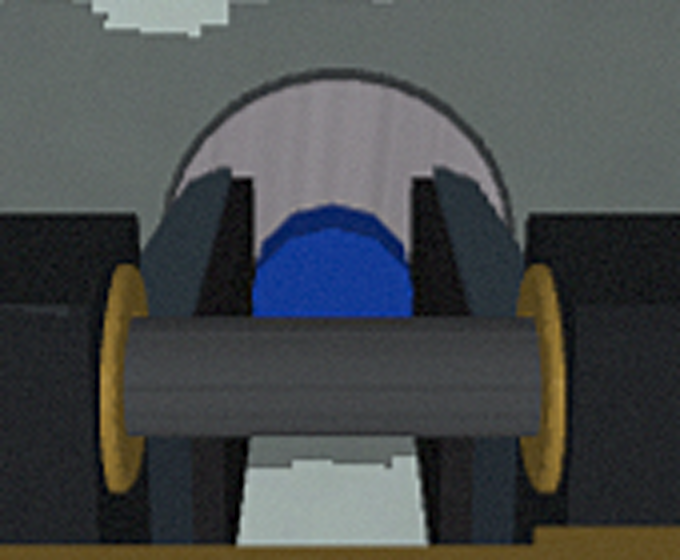

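The crop shows the plug just above the plate. The plug's bottom edge is at row 231, column 283, and the plate rim's top is at row 197–200, centre column 285. The plug sits a few mm too far toward +x, so I'll fit circles to both.

```bash
python3 - <<'E'
from h import *
from scipy.optimize import least_squares
im=cv2.imread("pics/w4.png").astype(float);s=env.state();C=cam("wrist",s);p=s["ee_pos"]
Rt=Ro.from_euler("xyz",s["ee_rot"],degrees=True).as_matrix()
g=im.mean(2)
def fit(px,z,r0):
    P=np.array([Rt.T@(back(C,q,z)-p) for q in px])[:,:2]
    f=least_squares(lambda v:np.hypot(P[:,0]-v[0],P[:,1]-v[1])-v[2],[0,0,r0],loss="soft_l1",f_scale=.3).x
    f2=least_squares(lambda v:np.hypot(P[:,0]-v[0],P[:,1]-v[1])-r0,[0,0],loss="soft_l1",f_scale=.3).x
    print(len(px),f.round(2),f2.round(2))
# dark ring: column-wise minimum
ring=[(u,190+np.argmin(g[190:225,u])) for u in range(250,320)]
ring=[(u,v) for u,v in ring if g[v,u]<70 and v<224]
print(ring[::6]);fit(ring,70,26.5)
B=(im[...,0]>im[...,2]*2)&(im[...,0]>60)
pl=[(u,np.nonzero(B[220:262,u])[0][0]+219.5) for u in range(268,299) if B[220:262,u].any()]
print(pl[::5]);fit(pl,p[2]-16.5,12)
E
```

```text
[(250, np.int64(214)), (260, np.int64(205)), (266, np.int64(202)), (272, np.int64(200)), (278, np.int64(199)), (284, np.int64(198)), (290, np.int64(199)), (296, np.int64(200)), (302, np.int64(202)), (308, np.int64(205)), (315, np.int64(211))]
65 [ 4.63  1.07 24.69] [2.65 1.02]
[(268, np.float64(237.5)), (273, np.float64(233.5)), (278, np.float64(232.5)), (283, np.float64(230.5)), (288, np.float64(232.5)), (293, np.float64(233.5)), (298, np.float64(238.5))]
31 [-0.77  0.21 11.6 ] [-1.22  0.19]
```

```bash
python3 -m crank '0.7 1.8 0.4 0 0 0 0; 0.7 1.8 0.4 2 0 0 0; 0.7 0 0 2 0 0 0; 0.7 0 0 1 0 0 0; 0.7 0 0 0 0 0 0; 0.7 0 0 0 0 0 0'
python3 -c "
from h import *
s,im,C=look('w5.png');print(s['ee_pos'].round(1),s['force'].round(2))"
python3 -m crank '0.7 0 0 0.7 0 0 0; 0.7 0 0 0 0 0 0'
```

```text
time_s: 8.65
ee_pos: [541.7, -94.6, 87.6]
ee_rot: [180.0, 0.0, -174.6]
force: [-0.2, 0.2, -0.6]
gripper_width: 21.8
gripper_force: 10.0
[541.7 -94.6  87.6] [-0.2   0.24 -0.59]
time_s: 8.95
ee_pos: [541.7, -94.6, 87.0]
ee_rot: [180.0, 0.0, -174.6]
force: [-0.6, -0.4, 0.3]
gripper_width: 22.1
gripper_force: 10.0
```

```bash
python3 -m crank '0.7 0 0 0.6 0 0 0; 0.7 0 0 0 0 0 0'; python3 -m crank '0.7 0 0 0.4 0 0 0; 0.7 0 0 0 0 0 0'
python3 - <<'E'
from h import *
from scipy.optimize import least_squares
im=cv2.imread("pics/w5.png").astype(float);s=env.state();s["ee_pos"]=np.array([541.7,-94.6,87.6]);C=cam("wrist",s);p=s["ee_pos"]
Rt=Ro.from_euler("xyz",s["ee_rot"],degrees=True).as_matrix()
g=im.mean(2)
def fit(px,z,r0):
    P=np.array([Rt.T@(back(C,q,z)-p) for q in px])[:,:2]
    f2=least_squares(lambda v:np.hypot(P[:,0]-v[0],P[:,1]-v[1])-r0,[0,0],loss="soft_l1",f_scale=.3).x
    print(len(px),f2.round(2))
ring=[(u,190+np.argmin(g[190:225,u])) for u in range(250,320)]
ring=[(u,v) for u,v in ring if g[v,u]<70 and v<224]
fit(ring,70,26.3)
B=(im[...,0]>im[...,2]*2)&(im[...,0]>60)
pl=[(u,np.nonzero(B[215:262,u])[0][0]+214.5) for u in range(268,299) if B[215:262,u].any()]
fit(pl,p[2]-16.5,12)
E
```

```text
time_s: 9.2
ee_pos: [541.8, -94.6, 86.9]
ee_rot: [-180.0, 0.0, -174.6]
force: [-2.0, 0.8, 4.6]
gripper_width: 22.0
gripper_force: 10.0
time_s: 9.45
ee_pos: [541.8, -94.6, 86.8]
ee_rot: [-180.0, 0.0, -174.6]
force: [-2.6, 0.9, 7.2]
gripper_width: 22.1
gripper_force: 10.0
65 [-1.16  0.21]
31 [-1.22  0.19]
```

Contact is at 7 N and the fits put the plug centred to about 0.1 mm. Releasing it now.

```bash
python3 -m crank '0.3 0 0 0 0 0 0; 0.3 0 0 0 0 0 0; 0.1 0 0 0 0 0 0; 0.1 0 0 0 0 0 0; 0.1 0 0 0 0 0 0; 0.1 0 0 -10 0 0 0; 0.1 0 0 -30 0 0 0; 0.1 0 0 -40 0 0 0; 0.1 0 0 -40 0 0 0; 0.1 0 0 0 0 0 0'
python3 - <<'E'
from h import *
s,im,C=look("w6.png");print(s["ee_pos"].round(1),s["force"].round(2))
for n,m in col(im).items():
  if n=="blue": m[:160]=0; print([(a,c,back(C,c,82).round(1)) for a,c in blob(m)[:2]])
print([(d["point"],d["p"]) for d in models.search_frame("knob_grip","top")])
E
```

```text
time_s: 10.7
ee_pos: [543.8, -94.9, 210.1]
ee_rot: [-179.9, 0.5, -174.6]
force: [0.1, 0.3, -0.1]
gripper_width: 41.1
gripper_force: 0.0
[543.8 -94.9 210.1] [ 0.05  0.3  -0.14]
[(811, array([470.6, 407.5]), array([756.8, 137.2,  82. ])), (498, array([283.6, 202.1]), array([541.2, -94.3,  82. ]))]
[([632.3, -153.9, 124.6], 0.8)]
```

View pics/w6.png

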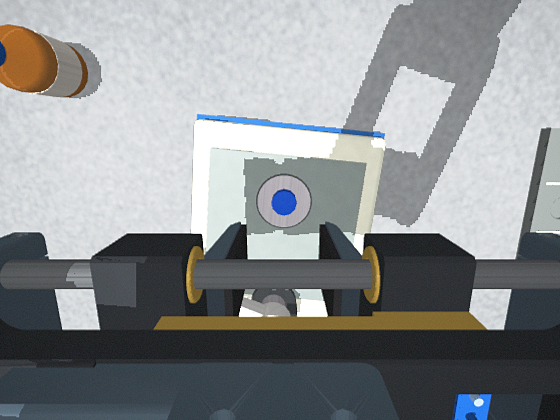

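The plug stands upright at (284,202), centred on the plate at about (284,201). Crystal is near world (542,-94.6), the post near (652,-93), and the arm at about 72°. Next I'll shut the fingers, turn the tool square to the arm, and go behind its outer side.

```bash
python3 -m crank '1 0 0 0 0 0 -9.5; 1 0 0 0 0 0 -9.5; 1 0 0 0 0 0 -9.5; 1 0 0 0 0 0 -9.5; 1 0 0 0 0 0 -9.5; 1 0 0 0 0 0 -9.5; 1 0 0 0 0 0 -9.5; 1 8 -36 0 0 0 0; 1 9 -37 0 0 0 0; 1 9 -37 0 0 0 0' 20
python3 -m crank '1 9 -37 0 0 0 0; 1 0 0 0 0 0 0; 1 0 0 0 0 0 0; 1 0 0 0 0 0 0'
python3 - <<'E'
from h import *
b=grab_frame("top");s,im,C=look("w7.png");print(s["ee_pos"].round(1),s["ee_rot"].round(2),s["force"].round(2),s["gripper_width"])
cv2.imwrite("pics/t2.png",cv2.resize(b[90:240,240:420],None,fx=4,fy=4))
cv2.imwrite("pics/both.png",np.hstack([cv2.resize(b[95:235,250:370],(480,560)),im[140:,:][:280,:][:,60:380].repeat(2,0)[:560]]))
E
```

```text
time_s: 12.05
ee_pos: [621.9, -45.5, 195.1]
ee_rot: [-174.2, -9.2, -119.5]
force: [0.0, 0.6, -0.9]
gripper_width: 0.6
gripper_force: 0.0
time_s: 12.55
ee_pos: [647.4, -60.7, 198.7]
ee_rot: [-173.5, -9.7, -120.6]
force: [-0.3, 0.9, -0.3]
gripper_width: 0.7
gripper_force: 0.0
[647.7 -60.8 199. ] [-173.43   -9.72 -120.63] [-0.7  -0.15 -0.84] 0.10644596791113843
```

View pics/w7.png

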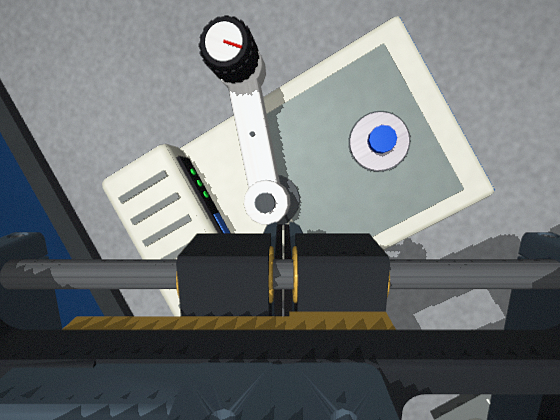

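The picture shows the knob at (228,47), the post hub at (265,203), and the plug centred at (380,138). The tool has tilted at the wrist limit. I'll turn back to a yaw inside the range, with tool x as the push direction.

```bash
python3 - <<'E'
from h import *
s=env.state();C=cam("wrist",s);print(s["qpos"].round(1))
post=back(C,(265,203),122);kn=back(C,(226,41),158);pl=back(C,(382,138),82)
print("post",post.round(1),"knob",kn.round(1),"plug",pl.round(1))
d=kn-post;print("q deg",np.degrees(np.arctan2(-d[1],-d[0])).round(1),np.hypot(*d[:2]).round(1),"case yaw",np.degrees(np.arctan2(*(post-pl)[1::-1])).round(1))
R0=Ro.from_euler("xyz",s["ee_rot"],degrees=True)
for y in(162,):
  Rt=Ro.from_euler("xyz",[180,0,y],degrees=True);v=(R0.inv()*Rt).as_rotvec(degrees=True);print(v.round(2),(v/8).round(2))
E
```

```text
[  -0.6   25.6   82.9  -12.4   70.9 -146.5]
post [654.  -94.3 122. ] knob [ 617.4 -198.6  158. ] plug [542.8 -94.8  82. ]
q deg 70.7 110.6 case yaw 0.2
[-12.1   -3.74  77.64] [-1.51 -0.47  9.71]
```

```bash
python3 -m crank '1 0 0 0 -1.51 -0.47 9.71; 1 0 0 0 -1.51 -0.47 9.71; 1 0 0 0 -1.51 -0.47 9.71; 1 0 0 0 -1.51 -0.47 9.71; 1 0 0 0 -1.51 -0.47 9.71; 1 0 0 0 -1.51 -0.47 9.71; 1 0 0 0 -1.51 -0.47 9.71; 1 0 0 0 -1.51 -0.47 9.71; 1 0 0 0 0 0 0; 1 0 0 0 0 0 0' 20
cat >> h.py <<'E'
def to(xyz,yaw=None):
    s=env.state();R0=Ro.from_euler("xyz",s["ee_rot"],degrees=True)
    print("pos",s["ee_pos"].round(1),"rot",s["ee_rot"].round(2),"F",s["force"].round(1),"q",s["qpos"].round(0))
    print("shift",R0.inv().apply(np.array(xyz)-s["ee_pos"]).round(2))
    if yaw is not None: print("turn",(R0.inv()*Ro.from_euler("xyz",[180,0,yaw],degrees=True)).as_rotvec(degrees=True).round(2))
E
python3 -c "
from h import *
to([672.4,-175.3,190],161)"
```

```text
time_s: 13.9
ee_pos: [648.4, -61.0, 199.2]
ee_rot: [-180.0, 0.1, 162.1]
force: [0.9, 0.0, -0.4]
gripper_width: 0.3
gripper_force: 0.0
pos [648.4 -61.  199.2] rot [-1.7998e+02  6.0000e-02  1.6209e+02] F [ 0.9  0.  -0.4] q [ -6.  26.  81.  -0.  73. -78.]
shift [ -57.99 -101.39    9.27]
turn [-0.02  0.06  1.09]
```

```bash
python3 -m crank '1 -19.3 -33.8 0 0 0 0; 1 -19.3 -33.8 0 0 0 0; 1 -19.4 -33.8 0 0 0 1.1; 1 0 0 20 0 0 0; 1 0 0 30 0 0 0; 1 0 0 20 0 0 0; 1 0 0 10.5 0 0 0; 1 0 0 0 0 0 0; 1 0 0 0 0 0 0'
python3 -c "
from h import *
to([672.4,-175.3,118],161)"
```

```text
time_s: 15.02
ee_pos: [673.0, -175.7, 119.7]
ee_rot: [-180.0, 0.2, 160.9]
force: [-0.5, -0.1, -0.1]
gripper_width: 0.6
gripper_force: 0.0
pos [ 673.  -175.7  119.7] rot [-1.8000e+02  1.7000e-01  1.6087e+02] F [-0.5 -0.1 -0.1] q [-16.  33.  81.  -0.  66. -86.]
shift [0.7  0.14 1.68]
turn [-0.    0.17 -0.13]
```

```bash
python3 -m crank '1 5 0 1.5 0 0 0; 1 5 0 0 0 0 0; 1 2 0 0 0 0 0; 1 2 0 0 0 0 0; 1 2 0 0 0 0 0; 1 2 0 0 0 0 0; 1 2 0 0 0 0 0; 1 0 0 0 0 0 0'
```

```text
time_s: 16.02
ee_pos: [653.2, -169.1, 117.2]
ee_rot: [-180.0, 0.0, 160.8]
force: [1.6, -1.8, 0.4]
gripper_width: 0.3
gripper_force: 1.3
```

```bash
python3 -m crank '1 5 -1.5 0 0 0 4; 1 5 -1.5 0 0 0 4; 1 5 -1.5 0 0 0 4; 1 5 -1.5 0 0 0 4; 1 5 -1.5 0 0 0 4; 1 5 -1.5 0 0 0 4'
python3 -c "
from h import *
s=env.state();R=Ro.from_euler('xyz',s['ee_rot'],degrees=True);print('post in tool',R.inv().apply(np.array([653.3,-94.4,118])-s['ee_pos']).round(1),s['torque'].round(2))"
```

```text
time_s: 16.77
ee_pos: [623.0, -162.2, 117.2]
ee_rot: [180.0, 0.1, 136.7]
force: [2.6, -2.5, -0.7]
gripper_width: 0.6
gripper_force: 1.6
post in tool [24.5 70.1 -0.8] [-0.39 -0.38 -0.07]
```

```bash
python3 -m crank '1 5 -1.5 0 0 0 4; 1 5 -1.5 0 0 0 4; 1 5 -1.5 0 0 0 4; 1 5 -1.5 0 0 0 4; 1 5 -1.5 0 0 0 4; 1 5 -1.5 0 0 0 4; 1 5 -1.5 0 0 0 4; 1 5 -1.5 0 0 0 4; 1 5 -1.5 0 0 0 4'
python3 -c "
from h import *
s=env.state();R=Ro.from_euler('xyz',s['ee_rot'],degrees=True);print('post in tool',R.inv().apply(np.array([653.3,-94.4,118])-s['ee_pos']).round(1),s['torque'].round(2))
T=cam('top');grab_frame('top');print([(d['point'],d['p']) for d in models.search_frame('knob_grip','top')])"
```

```text
time_s: 17.9
ee_pos: [589.1, -130.9, 117.1]
ee_rot: [179.9, 0.0, 100.7]
force: [1.8, -2.5, 0.3]
gripper_width: 0.8
gripper_force: 1.4
post in tool [23.9 69.9 -0.8] [-0.56 -0.39 -0.05]
[([607.5, -88.4, 120.3], 0.6)]
```

```bash
python3 -m crank '1 2.5 -0.8 0 0 0 2; 1 2.5 -0.8 0 0 0 2; 1 2.5 -0.8 0 0 0 2; 1 1.2 -0.4 0 0 0 1; 1 0 0 0 0 0 0'; python3 -m crank '1 1.2 -0.4 0 0 0 1; 1 0 0 0 0 0 0'
```

```text
time_s: 18.62
ee_pos: [584.8, -124.4, 116.9]
ee_rot: [180.0, 0.2, 93.9]
force: [1.1, -7.0, 0.3]
gripper_width: 0.5
gripper_force: 3.2
time_s: 18.88
ee_pos: [584.4, -124.2, 116.9]
ee_rot: [180.0, 0.3, 93.0]
force: [2.2, -8.8, -0.2]
gripper_width: 0.4
gripper_force: 4.5
```

```bash
python3 -m crank '1 1.2 -0.4 0 0 0 1; 1 0 0 0 0 0 0';python3 -m crank '1 1.2 -0.4 0 0 0 1; 1 0 0 0 0 0 0'
```

```text
time_s: 19.12
ee_pos: [584.1, -124.1, 117.0]
ee_rot: [179.9, 0.4, 92.0]
force: [2.1, -11.6, -1.0]
gripper_width: 0.5
gripper_force: 5.9
time_s: 19.38
ee_pos: [583.8, -123.9, 117.0]
ee_rot: [179.9, 0.5, 91.0]
force: [1.8, -14.3, -2.8]
gripper_width: 0.5
gripper_force: 7.3
```

Force climbs with no more travel and the finger sits 29–30 mm off the centreline, so the arm is at its stop. Backing off, rising and looking.

```bash
python3 -m crank '1 -3 0 0 0 0 0; 1 -15 0 0 0 0 0; 1 -10 0 -10 0 0 0; -0.3 0 0 -40 0 0 0; -0.3 0 0 -40 0 0 0; -0.3 0 0 -20 0 0 0; -0.3 0 0 0 0 0 0'
python3 - <<'E'
from h import *
s,im,C=look("w8.png");to([543,-94.5,200],90)
for px in [(283,100)]: print(back(C,px,158).round(1))
E
```

```text
time_s: 20.25
ee_pos: [584.6, -147.7, 229.2]
ee_rot: [179.7, 0.1, 90.8]
force: [0.4, -0.0, 0.5]
gripper_width: 37.6
gripper_force: 0.0
pos [ 583.7 -147.4  227.5] rot [1.7991e+02 1.0000e-02 9.0840e+01] F [-0.5 -0.6 -1.1] q [-15.  21.  86.   0.  73. -16.]
shift [ 53.53 -40.01  27.4 ]
turn [0.09 0.01 0.84]
[582.8 -59.3 158. ]
```

View pics/w8.png

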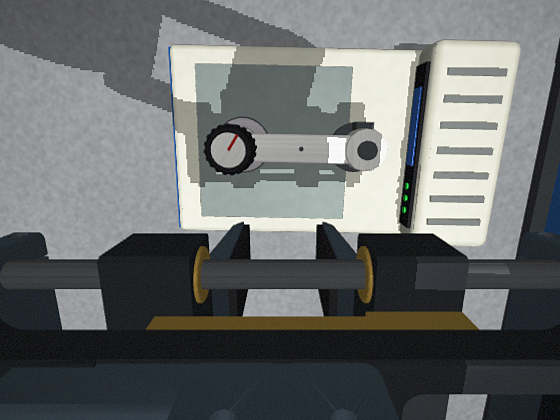

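The arm lies parallel to the case edges with the knob at about (231,150), the hub at (366,150) and the plate beneath. The arm is home, so I'll locate the knob.

```bash
python3 - <<'E'
from h import *
im=cv2.imread("pics/w8.png");s=env.state();C=cam("wrist",s)
g=im.min(2);roi=np.zeros_like(g);roi[110:190,195:265]=1
dark=((im.max(2)<60)&(roi>0)).astype(np.uint8)
n,l,st,ce=cv2.connectedComponentsWithStats(dark);i=np.argmax(st[1:,4])+1;print(st[i])
cs,_=cv2.findContours((l==i).astype(np.uint8),cv2.RETR_EXTERNAL,cv2.CHAIN_APPROX_NONE);h=cv2.convexHull(cs[0])
f=np.zeros_like(dark);cv2.fillConvexPoly(f,h,1)
inner=(f>0)&(l!=i);print(blob(inner)[:2])
c=blob(inner)[0][1]
K=back(C,c,158);print("knob",K.round(1),"outer",back(C,h[:,0].mean(0),143).round(1),"hub",back(C,(366,150),122).round(1))
to([K[0],K[1],190],90)
E
```

```text
[ 204  123   53   52 1070]
[(1001, array([227.8, 149.7])), (7, array([205.1, 139.4]))]
knob [542.6 -93.7 158. ] outer [542.7 -92.9 143. ] hub [651.4 -94.3 122. ]
pos [ 583.7 -147.4  227.5] rot [1.7991e+02 1.0000e-02 9.0840e+01] F [-0.5 -0.6 -1.1] q [-15.  21.  86.   0.  73. -16.]
shift [ 54.34 -40.44  37.4 ]
turn [0.09 0.01 0.84]
```

```bash
python3 -m crank '-0.6 27 -20.2 13 0 0 0; -0.6 27 -20.2 14 0 0 0; -0.6 0 0 0 0 0 -9.8; -0.6 0 0 0 0 0 -9.8; -0.6 0 0 0 0 0 -9.8; -0.6 0 0 0 0 0 -9.8; -0.6 0 0 0 0 0 -9.8; -0.6 0 0 0 0 0 -9.8; -0.6 0 0 0 0 0 -9.8; -0.6 0 0 0 0 0 -9.8' 40
python3 -m crank '-0.6 0 0 0 0 0 -9.8; -0.6 0 0 0 0 0 -9.8; -0.6 0 0 0 0 0 -9.8; -0.6 0 0 0 0 0 -9.8; -0.6 0 0 0 0 0 0; -0.6 0 0 0 0 0 0'
python3 - <<'E'
from h import *
to([542.8,-93.6,140],-150)
E
```

```text
time_s: 21.55
ee_pos: [541.6, -93.7, 198.2]
ee_rot: [180.0, -0.2, 169.6]
force: [0.7, 0.2, 0.3]
gripper_width: 73.0
gripper_force: 0.0
time_s: 22.3
ee_pos: [542.2, -93.9, 199.2]
ee_rot: [180.0, -0.0, -151.7]
force: [0.5, 0.2, -0.8]
gripper_width: 73.1
gripper_force: 0.0
pos [542.2 -93.9 199.2] rot [ 1.7998e+02 -4.0000e-02 -1.5170e+02] F [ 0.5  0.2 -0.8] q [ -11.   17.   95.   -0.   68. -129.]
shift [-0.68 -0.07 59.15]
turn [ 0.03 -0.04 -1.7 ]
```

```bash
python3 -m crank '-0.6 -0.6 0 20 0 0 0; -0.6 0 0 20 0 0 0; -0.6 0 0 12 0 0 0; -0.6 0 0 6 0 0 0; -0.6 0 0 0 0 0 0; 0.5 0 0 0 0 0 0; 0.5 0 0 0 0 0 0; 0.5 0 0 0 0 0 0; 0.5 0 0 0 0 0 0; 0.5 0 0 0 0 0 0' 40
python3 -m crank '0.5 0 0 0 0 0 0; 0.5 0 0 0 0 0 0; 0.5 0 0 0 0 0 0'
python3 - <<'E'
from h import *
s=env.state();print(s["force"].round(2),s["torque"].round(3));to([542.8,-93.6,140])
E
```

```text
time_s: 23.55
ee_pos: [543.8, -94.5, 142.2]
ee_rot: [-179.8, 0.1, -151.6]
force: [1.0, -3.3, 0.5]
gripper_width: 35.1
gripper_force: 40.0
time_s: 23.92
ee_pos: [543.8, -94.4, 142.2]
ee_rot: [-179.8, 0.1, -151.5]
force: [2.2, -5.0, 1.1]
gripper_width: 35.2
gripper_force: 40.0
[ 2.18 -4.98  1.11] [-0.796 -0.218 -0.014]
pos [543.8 -94.4 142.2] rot [-1.7985e+02  6.0000e-02 -1.5155e+02] F [ 2.2 -5.   1.1] q [ -11.   20.  100.   -0.   60. -129.]
shift [0.52 1.19 2.2 ]
```

```bash
cat > tq.py <<'E'
from h import *
s=env.state();print("t",round(s["time_s"],2),"Tz",s["torque"].round(3)[2],"F",s["force"].round(1),"pos",s["ee_pos"].round(1),"yaw",s["ee_rot"][2].round(1),"eff6",s["effort"][5].round(3),"w",s["gripper_width"].round(1))
E
for i in 1; do python3 -m crank '0.5 0 0 0 0 0 5; 0.5 0 0 0 0 0 10' >/dev/null; python3 tq.py; done
python3 -m crank '0.5 0 0 0 0 0 10; 0.5 0 0 0 0 0 10' >/dev/null; python3 tq.py
```

```text
Traceback (most recent call last):
  File "tq.py", line 2, in <module>
    s=env.state();print("t",round(s["time_s"],2),"Tz",s["torque"].round(3)[2],"F",s["force"].round(1),"pos",s["ee_pos"].round(1),"yaw",s["ee_rot"][2].round(1),"eff6",s["effort"][5].round(3),"w",s["gripper_width"].round(1))
                                                                                                                                                                                                  ^^^^^^^^^^^^^^^^^^^^^^^^
AttributeError: 'float' object has no attribute 'round'
Traceback (most recent call last):
  File "tq.py", line 2, in <module>
    s=env.state();print("t",round(s["time_s"],2),"Tz",s["torque"].round(3)[2],"F",s["force"].round(1),"pos",s["ee_pos"].round(1),"yaw",s["ee_rot"][2].round(1),"eff6",s["effort"][5].round(3),"w",s["gripper_width"].round(1))
                                                                                                                                                                                                  ^^^^^^^^^^^^^^^^^^^^^^^^
AttributeError: 'float' object has no attribute 'round'
```

```bash
sed -i 's/s\["gripper_width"\].round(1)/round(float(s["gripper_width"]),1)/' tq.py; python3 tq.py
python3 -m crank '0.5 0 0 0 0 0 10' >/dev/null; python3 tq.py
```

```text
t 24.43 Tz 0.153 F [ 2.2 -3.   1.1] pos [543.8 -94.1 142.2] yaw 173.1 eff6 -0.967 w 35.2
t 24.55 Tz 0.215 F [ 1.9 -3.   1.2] pos [543.8 -94.  142.2] yaw 163.1 eff6 -0.966 w 34.9
```

```bash
python3 -m crank '0.5 0 0 0 0 0 8' >/dev/null; python3 tq.py
python3 -m crank '0.5 0 0 0 0 0 8' >/dev/null; python3 tq.py
python3 -m crank '0.5 0 0 0 0 0 8' >/dev/null; python3 tq.py
```

```text
t 24.68 Tz 0.167 F [ 2.1 -2.8  0.9] pos [543.8 -93.9 142.2] yaw 155.2 eff6 -0.685 w 35.1
t 24.8 Tz 0.194 F [ 1.7 -3.4  0.1] pos [543.9 -93.9 142.2] yaw 147.2 eff6 -0.736 w 35.0
t 24.93 Tz 0.186 F [ 2.5 -3.7  1. ] pos [543.9 -93.8 142.2] yaw 139.2 eff6 -0.736 w 34.8
```

```bash
for i in 1; do python3 -m crank '0.5 0 0 0 0 0 8' >/dev/null; python3 tq.py
python3 -m crank '0.5 0 0 0 0 0 8' >/dev/null; python3 tq.py
python3 -m crank '0.5 0 0 0 0 0 8' >/dev/null; python3 tq.py; done
```

```text
t 25.05 Tz 0.17 F [ 2.1 -3.3  1.5] pos [544.  -93.8 142.2] yaw 131.2 eff6 -0.735 w 35.1
t 25.18 Tz 0.171 F [ 1.9 -2.9  0.4] pos [544.1 -93.7 142.2] yaw 123.2 eff6 -0.728 w 35.2
t 25.3 Tz 0.136 F [ 2.7 -3.1 -0.5] pos [544.2 -93.7 142.2] yaw 115.2 eff6 -0.713 w 34.7
```

```bash
python3 -m crank '0.5 0 0 0 0 0 8' >/dev/null; python3 tq.py
python3 -m crank '0.5 0 0 0 0 0 8' >/dev/null; python3 tq.py
python3 -m crank '0.5 0 0 0 0 0 8' >/dev/null; python3 tq.py
```

```text
t 25.43 Tz 0.234 F [ 2.2 -2.2  0.2] pos [544.2 -93.7 142.3] yaw 107.2 eff6 -0.698 w 35.2
t 25.55 Tz 0.202 F [ 1.8 -2.7  0. ] pos [544.3 -93.7 142.3] yaw 99.2 eff6 -0.683 w 34.7
t 25.68 Tz 0.298 F [ 2.4 -2.4  1.1] pos [544.4 -93.7 142.3] yaw 91.2 eff6 -0.669 w 35.1
```

```bash
python3 -m crank '0.5 0 0 0 0 0 6' >/dev/null; python3 tq.py
python3 -m crank '0.5 0 0 0 0 0 6' >/dev/null; python3 tq.py
python3 -m crank '0.5 0 0 0 0 0 6' >/dev/null; python3 tq.py
```

```text
t 25.8 Tz 0.275 F [ 3.1 -2.2  0.5] pos [544.5 -93.7 142.4] yaw 85.3 eff6 -0.377 w 35.0
t 25.93 Tz 0.281 F [ 3.6 -2.1 -0.7] pos [544.6 -93.7 142.4] yaw 79.3 eff6 -0.418 w 35.2
t 26.05 Tz 0.244 F [ 2.7 -2.5 -0.3] pos [544.6 -93.7 142.4] yaw 73.3 eff6 -0.41 w 35.1
```

```bash
python3 -m crank '0.5 0 0 0 0 0 5' >/dev/null; python3 tq.py
python3 -m crank '0.5 0 0 0 0 0 5' >/dev/null; python3 tq.py
python3 -m crank '0.5 0 0 0 0 0 5' >/dev/null; python3 tq.py
```

```text
t 26.18 Tz 0.231 F [ 2.9 -2.5  0.8] pos [544.7 -93.7 142.4] yaw 68.3 eff6 -0.312 w 35.1
t 26.3 Tz 0.049 F [ 2.9 -2.9  0.1] pos [544.7 -93.7 142.4] yaw 63.3 eff6 -0.559 w 35.0
t 26.43 Tz -0.054 F [ 3.2 -3.2  0.1] pos [544.8 -93.8 142.4] yaw 58.3 eff6 -0.672 w 34.5
```

The torque snapped from 0.25 to below zero, which is one click. A few degrees more will settle it in the detent.

```bash
python3 -m crank '0.5 0 0 0 0 0 4' >/dev/null; python3 tq.py
python3 -m crank '0.5 0 0 0 0 0 0' >/dev/null; python3 tq.py
```

```text
t 26.55 Tz 0.053 F [ 3.4 -2.1  0.4] pos [544.8 -93.8 142.4] yaw 54.3 eff6 -0.317 w 35.0
t 26.68 Tz -0.005 F [ 3.5 -3.1 -0.2] pos [544.8 -93.8 142.4] yaw 54.5 eff6 0.124 w 35.0
```

```bash
python3 -m crank '0.5 0 0 0 0 0 4; 0.5 0 0 0 0 0 0' >/dev/null; python3 tq.py
python3 -m crank '0.5 0 0 0 0 0 4; 0.5 0 0 0 0 0 0' >/dev/null; python3 tq.py
```

```text
t 26.93 Tz 0.105 F [ 4.9 -3.   0.1] pos [544.8 -93.8 142.4] yaw 50.5 eff6 0.222 w 35.0
t 27.18 Tz 0.156 F [ 4.6 -3.7  0.1] pos [544.8 -93.9 142.4] yaw 46.5 eff6 0.253 w 35.0
```

The torque is positive and rising again, so one click is complete and the clutch sits in its next detent. Releasing and lifting clear.

```bash
python3 -m crank '0 0 0 0 0 0 0; -0.3 0 0 0 0 0 0; -0.6 0 0 0 0 0 0; -0.6 0 0 0 0 0 0; -0.6 0 0 0 0 0 0; -0.6 0 0 0 0 0 0; -0.6 0 0 -10 0 0 0; -0.6 0 0 -30 0 0 0; -0.6 0 0 -40 0 0 0; -0.6 0 0 -40 0 0 0' 40
python3 -m crank '-0.6 0 0 -20 0 0 0; -0.6 -40 0 0 0 0 0; -0.6 -40 0 0 0 0 0; -0.6 0 0 0 0 0 0; -0.6 0 0 0 0 0 0'
python3 - <<'E'
from h import *
s,im,C=look("w9.png");b=grab_frame("scene");print(s["ee_pos"].round(1),s["ee_rot"].round(1))
cv2.imwrite("pics/fin.png",np.vstack([cv2.resize(im[:240],(700,300)),cv2.resize(b[150:270,140:420],(700,300))]))
E
```

```text
time_s: 28.42
ee_pos: [543.1, -93.6, 263.8]
ee_rot: [179.9, -0.0, 46.4]
force: [0.9, 0.3, 0.7]
gripper_width: 73.1
gripper_force: 0.0
time_s: 29.05
ee_pos: [488.5, -151.4, 282.5]
ee_rot: [179.9, -0.1, 46.4]
force: [0.0, -0.0, 0.5]
gripper_width: 72.9
gripper_force: 0.0
[ 488.5 -151.4  282.5] [ 1.799e+02 -1.000e-01  4.640e+01]
```

View pics/fin.png

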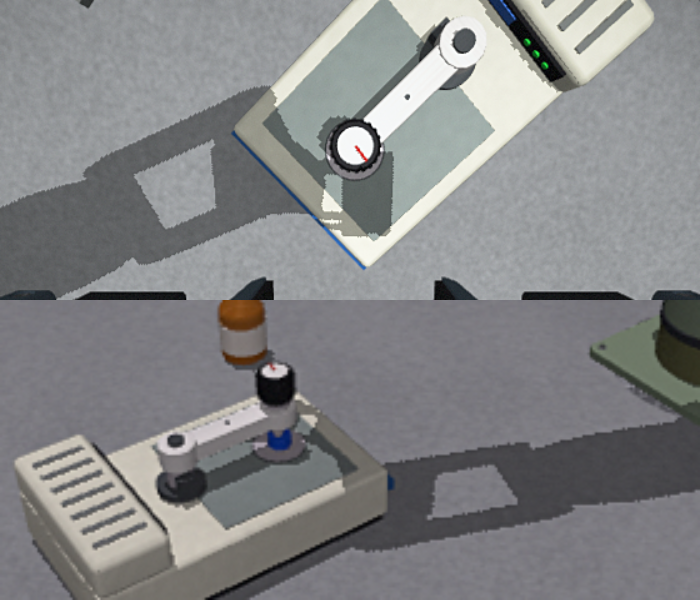

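The upper half shows the arm at its stop with the knob at (355,148) over the plate. The lower half shows the blue plug clamped under the spindle at (280,438), and the bottle where it was. The gripper is clear.

```bash
python3 -c "
from workcell import env
print(env.job_done())"
```

```text
the job is handed in; nothing more can be done
None
```

The blue plug is clamped on the crystal with the press arm at its stop and one clutch click (read from the torque drop), the robot is clear, and the job was handed in at about 29 s; the hand-in gave no verdict.

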